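# Wedge up a gang of plaster handle moulds for casting

## Robot

A 6-joint arm with a two-finger parallel gripper is mounted at the origin on the work surface. World frame = base frame: x ahead of the robot, y to its left, z up, the work surface at z = 0. Lengths are in m, angles in rad, forces in N, time in s.
With the tool pointing down it reaches from about 0.325 to 0.9 m from the base axis. Payload 6.1 kg.
Tool frame: the origin (TCP) lies at the very end of the fingers, on their centre line; the grasp point (between the pads) lies 19 mm behind it; z points along the fingers, y is the line along which they close (so a half turn about z gives the same grasp; the last joint's range is limited). The gripper opens to 85 mm and grips with 20 to 120 N. Pads are 22 mm wide; open, the fingers measure 114 mm over their backs; the gripper's body (76 mm by 85 mm) begins 54 mm behind the grasp point. The pads swing forward as they close: fully open they stand 13 mm farther back than shut.
Start: joints at [1.11, 0.22, 1.526, -0, 1.395, -0.126], TCP at [0.205, 0.59, 0.231] pointing down, gripper open.
Joint ranges: [-2.98, 2.98], [-0.91, 2.08], [0.09, 2.57], [-1.24, 4.39], [0.2, 2.65], [-2.68, 2.68]. Speed limits (rad/s): [2.57, 2.57, 3.01, 3.14, 3.14, 3.14].

## Interface

Orientations are given as a unit quaternion [x, y, z, w].
In Python, from plant import arm gives the robot as it stands. The module is installed in compiled form; this text tells all that it offers. Calls block until the motion is done:
- arm.move_pose(position, orientation): joint-space move of the TCP to a pose.
- arm.movel(position, rotation=None, feed=0.15): straight line of the TCP; rotation=None keeps the orientation; feed is the mean speed in m/s.
- arm.move_j(angles): joint-space move.
- arm.command_gripper(opening, effort=None): finger opening in m; effort is the grip in N (None keeps the last); returns when the fingers have stopped.
- arm.sleep(seconds).
- arm.solve_ik(position, orientation): joint angles nearest the present ones, or None.
- arm.sense(): the state.
- arm.read_camera(name): name is "scene" or "top" or "wrist"; returns a dict with "image" (420x560x3 uint8, red, green, blue), "K" (3x3 intrinsics, pixels), "k1" (the pictures are not rectified: a ray, as slopes to the right and down, at radius r is drawn at 1 + k1 r^2 times it, then the intrinsics apply), "camera_from_world" (4x4, takes a point from world to camera coordinates). Camera axes: x right, y up, looking along -z (the intrinsics and any distortion apply to the point x, -y, -z); pixel columns grow to the right and rows downward; lengths in m; the calibration is good to about 2 mm. A picture is of the moment at which its call begins. There is no depth.
A pose or a line that the arm cannot do raises arm.Unreachable and nothing moves.
- arm.hand_in(): hands the job in; it is judged then, once.
The state is a dict: "clock": time; "joints": joint angles; "joint_velocities": joint speeds; "effort": joint torques, N m; "tool_pos": TCP position; "tcp_rot": TCP orientation; "wrist_force": force on the tool from outside, world axes, zero at the start; "ft_torque": the same for the moment, N m; "width": finger opening in m; "finger_force": force on a finger pad.
Only numpy, scipy, OpenCV 4.12 (cv2) and the standard library are available. Lean on these libraries where they do the work, as an engineer would, in place of code of your own. Each camera call takes 0.05 s, during which the arm holds its last target. There are 200 camera calls.

## Task

Make the handle moulds ready for casting: take the plaster leaf that leans in the drying rack, stand it upright in the free place at the open end of the row in the wooden cradle, and slide the follower board up to it. Then set the red-topped wedge, thin end down, into the gap between follower and tail block and drive it down until it has closed all the gaps and the whole row is locked tight, and let go. Leave the other things where they are.

Things in the scene. Friction and masses are not known exactly. Their poses are not given: they have to be found in the camera images.
- cradle: Plywood clamping cradle, fixed; sizes in mm. Frame: origin under the centre of the base board, x across, y along the row towards the head stop, z up. Base board 116 (x) by 340 (y) by 18 thick: the leaves stand on z = 18, guided by two side rails 10 high, inner faces at x = -34 and +34.
- head_stop: The fixed upright end board of the cradle, 90 (x) by 26 (y) by 85 high; its flat face towards the row, where its origin lies at the foot, is at y = +130 of the cradle frame.
- tail_foot (a point): Foot of the tail block's face towards the row, mid-width, on the base board: cradle (0, -32.4, 18). The tail block is fixed, 90 wide, 85 high; from here its face leans back (to -y going up) by 4.7 degrees.
- leaf1: Off-white plaster leaf (half-mould slab) of the row, nearest the head stop, 60 (x) by 28 (y) by 90 high, 0.17 kg, origin at the centre of its underside, z up along its height. When the row is tight its centre is at y = 116 of the cradle frame.
- leaf2: Second leaf of the row, same size and axes; tight at cradle y = 88.
- leaf3: Third leaf of the row, same size and axes; tight at cradle y = 60. At the start leaves 1 to 3 stand upright and loose, with gaps of about 0.5 to 2 mm.
- leaf4: The fourth leaf, same size and axes, either way round, 0.14 to 0.21 kg. At the start it leans in the rack, z axis 30 degrees from vertical, top towards the rack's -x, foot on a ledge square to it. The rack backs it up to 50 mm from the foot; its sides (x = -30, +30) and upper 40 mm are free. Grip it across its 60 mm width near the top.
- rack: Low wooden drying rack, 200 (y) by about 130 (x), origin under its centre, fixed. It leans towards its own -x. A small plaster sprig mould, 44 high, leans beside leaf4 and stays there.
- slot (a point): Point on the cradle's base board under the middle of the fourth leaf's place when the row is tight: cradle (0, 32, 18). At the start the free place between leaf3 and the follower is 42 to 48 wide, because the follower stands back.
- follower (a joint): Slide of the dark follower board (62 wide, 78 high, 26 thick at its foot, 20 at its top; upright face to the row, back leaning 4.7 degrees to +y going up) along the cradle's +y, in m: 0 fully back, 0.023 hard against a closed row of four. It rubs with 2 N and stays where left; pushing the leaves along too takes under 10 N.
- follower_grip (a point): Centre of the wooden grip that stands up from the follower: 30 (x) by 16 (y) by 38 high, top 116 above the base board; this point is 16 below its top (100 above the base board) and 10 behind (-y of) the follower's face. It can be pinched across its 30 mm width.
- wedge_gap (a point): Middle of the gap between follower and tail block, across the cradle, when the row is tight, at the height of the follower's top (78 above the base board). There the gap is then 37 wide, and it narrows downward to 24 at the base board. With the follower d mm short of tight the gap is d narrower, and its middle d/2 nearer the tail.
- wedge: Beech wedge with a red top, 0.12 kg, origin at the centre of its thin end, z up to the thick end 110 above. Thickness (y) 30 at 12 above the thin end, growing evenly to 46 at the thick end; nose eased to 18. 45 wide (x) throughout. Goes in either way round. At the start it stands upright, thin end down, loosely in the tool block; grip it across its 45 mm width near the top.
- wedge_top (a point): Centre of the red top of the wedge, 110 above its thin end. The wedge goes down 6 mm for each mm that it closes the row; in a tight row its top stays about 132 to 138 above the base board, its thin end clear of the board. Pressing down on it with 15 to 25 N locks the row, and it then holds itself.
- tool_block: Plywood tool block 90 (x) by 150 (y) by 45 high, origin under its centre, fixed; the wedge's pocket is at y = -36, floor 6 above the table, and a thin wooden rib stands in a slot at y = +52 (top 91 high).
- sprig_mould: Small plaster sprig mould, 52 by 28 by 44, leaning in the rack beside leaf4: leave it.
- rib: Thin wooden rib, 40 by 8 by 85, standing in the tool block: leave it.
- beaker: Clear plastic beaker, 84 diameter, 95 high, standing on the table: leave it.
- glaze_jar: Closed glaze jar, 60 diameter, 75 high: leave it.
- bowl: Bisque bowl, 120 diameter, 62 high: leave it.
- tile: Orange glazed tile, 75 by 75 by 10, lying on the table: leave it.
- brush: Glaze brush, 190 long, lying on the table: leave it.
Not all that is in view belongs to the job. What is shaped like the leaf4 but orange or turquoise is not meant.

How it is judged:
On the way, in this order (a step that is already met when the one before it is completed fails the run):
1. the fourth leaf stands upright on the cradle's base board between the third leaf and the follower (x of leaf4 in the frame of cradle between -0.008 and 0.008 m and z of leaf4 in the frame of cradle between 0.013 and 0.022 m and angle between leaf4's own z axis and vertical below 0.08 rad and y of leaf4 in the frame of cradle between 0.006 and 0.046 m), for 0.2 s.
2. the follower is slid up to the fourth leaf (past 15 of its 23 mm) (value of joint follower above 0.015 m), for 0.2 s.
3. the wedge is entered thin end down into the gap between follower and tail block (x of wedge in the frame of cradle between -0.01 and 0.01 m and y of wedge in the frame of cradle between -0.032 and -0.008 m and angle between wedge's own z axis and vertical below 0.08 rad and z of wedge in the frame of cradle below 0.075 m), for 0.2 s.
At the end, for the whole second after the job is handed in: All four leaves upright on the base board, each within 3 mm of its tight place against the head stop, the follower against them, the wedge upright in the gap within 10 mm of the middle across, and the row so tight that leaf 1 presses on the head stop with over 3 N; everything at rest (x of leaf4 in the frame of cradle between -0.008 and 0.008 m and z of leaf4 in the frame of cradle between 0.013 and 0.022 m and angle between each of leaf4, wedge, leaf1, leaf2, leaf3's own z axis and vertical below 0.08 rad and x of wedge in the frame of cradle between -0.01 and 0.01 m and y of wedge in the frame of cradle between -0.032 and -0.008 m and z of wedge in the frame of cradle between 0.02 and 0.052 m and contact force between head_stop and leaf1 above 3 N and value of joint follower above 0.0215 m and y of leaf1 in the frame of cradle between 0.113 and 0.119 m and y of leaf2 in the frame of cradle between 0.085 and 0.091 m and y of leaf3 in the frame of cradle between 0.057 and 0.063 m and y of leaf4 in the frame of cradle between 0.029 and 0.035 m and linear speed of each of wedge, leaf4 below 0.02 m/s); the robot touches nothing.
It fails at once if one of the things to be left alone (sprig mould, rib, beaker, glaze jar, bowl, tile, brush) is moved by more than 25 mm (distance of any of sprig_mould, rib, beaker, glaze_jar, bowl, tile, brush from where it was at the start of the episode above 0.025 m).
It fails at once if a leaf of the row is knocked over (angle between any of leaf1, leaf2, leaf3's own z axis and vertical above 0.5 rad).
It also fails if it takes over 66 s, if anything falls off the work surface, if the arm or the gripper's body presses on something with over 40 N, if the wrist force passes 120 N, or if a joint passes its speed limit or range.

## Working session

There is one attempt and no reset: what is moved stays moved. The work goes in short steps, each a Python script; the robot and the scene stay as the last script left them, time stands still between calls to the robot, and variables do not carry over. Pictures are saved under pics/ and viewed, at most 10 in all, crops included, and the job is handed in when it is done.

```bash
mkdir -p pics; cat > h.py <<'E'
import numpy as np, cv2, pickle
from plant import arm
def snap(n,f):
    c=arm.read_camera(n); cv2.imwrite(f'pics/{f}.png',c['image'][:,:,::-1]); pickle.dump(c,open(f'pics/{f}.pkl','wb')); return c
def proj(c,P):
    P=np.atleast_2d(P); T=np.array(c['camera_from_world']); q=P@T[:3,:3].T+T[:3,3]
    s=np.c_[q[:,0]/-q[:,2],-q[:,1]/-q[:,2]]; r2=(s**2).sum(1,keepdims=True); s=s*(1+c['k1']*r2)
    K=np.array(c['K']); return np.c_[s,np.ones(len(s))]@K.T[:,:2]
def ray(c,uv):
    K=np.array(c['K']); uv=np.atleast_2d(uv).astype(float)
    d=np.c_[uv,np.ones(len(uv))]@np.linalg.inv(K).T; d=d[:,:2]; s=d.copy()
    for _ in range(30): s=d/(1+c['k1']*(s**2).sum(1,keepdims=True))
    T=np.array(c['camera_from_world']); R=T[:3,:3]; o=-R.T@T[:3,3]
    return o,np.c_[s[:,0],-s[:,1],-np.ones(len(s))]@R
def atz(c,uv,z):
    o,d=ray(c,uv); z=np.broadcast_to(z,(len(d),)); return o+d*((z-o[2])/d[:,2])[:,None]
E
python3 - <<'E'
from h import *
for n in('scene','top'):
    c=snap(n,n+'0'); print(n,c['K'],c['k1'],np.round(c['camera_from_world'],3))
s=arm.sense(); print({k:np.round(v,3) for k,v in s.items()})
E
```

```text
scene [[455.25814055   0.         276.4140839 ]
 [  0.         455.25814055 217.35113622]
 [  0.           0.           1.        ]] -0.10823657617439085 [[-0.085  0.996 -0.002  0.041]
 [-0.857 -0.073  0.511  0.394]
 [ 0.509  0.045  0.86  -1.567]
 [ 0.     0.     0.     1.   ]]
top [[443.55693118   0.         283.74322195]
 [  0.         443.55693118 212.28154982]
 [  0.           0.           1.        ]] -0.10505162207352937 [[-0.018 -1.     0.002  0.003]
 [ 0.991 -0.018  0.131 -0.552]
 [-0.131  0.004  0.991 -1.062]
 [ 0.     0.     0.     1.   ]]
{'clock': np.float64(0.1), 'joints': array([ 1.11 ,  0.221,  1.527, -0.   ,  1.395, -0.126]), 'joint_velocities': array([ 0.001, -0.002, -0.005,  0.001, -0.   , -0.   ]), 'effort': array([ 1.0000e-03, -4.9824e+01, -3.9054e+01, -0.0000e+00,  6.0000e-03,
       -0.0000e+00]), 'tool_pos': array([0.205, 0.59 , 0.23 ]), 'tcp_rot': array([ 0.167,  0.986, -0.001, -0.   ]), 'wrist_force': array([0.206, 0.102, 0.283]), 'ft_torque': array([-0.035,  0.015,  0.011]), 'finger_force': np.float64(0.0), 'width': np.float64(0.085)}
```

View pics/scene0.png

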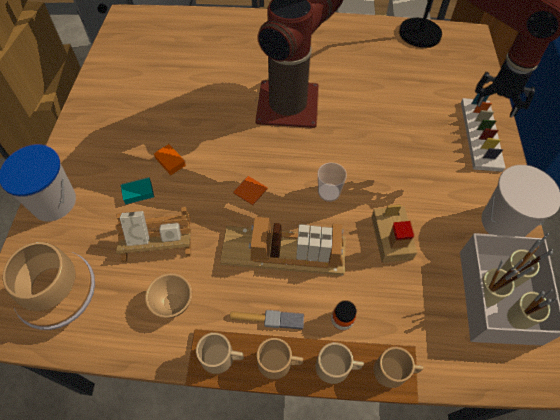

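View pics/top0.png

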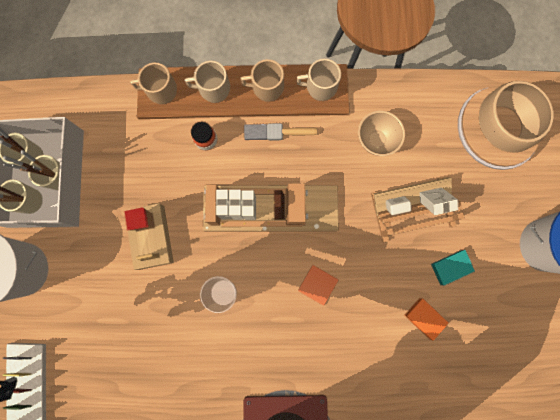

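The scene view shows the cradle at about (290,245), rack at (155,235) and tool block at (397,235). In the top view they are at (270,207), (420,205) and (150,235). I'll enlarge these regions next.

```bash
python3 - <<'E'
import cv2,numpy as np
t=cv2.imread('pics/top0.png')
def crop(x,y,w,h,s):
    c=cv2.resize(t[y:y+h,x:x+w],None,fx=s,fy=s,interpolation=cv2.INTER_CUBIC)
    for i in range(0,w,10): 
        cv2.line(c,(i*s,0),(i*s,5 if i%50 else 12),(255,255,255),1)
        if i%20==0: cv2.putText(c,str(x+i),(i*s,22),0,.35,(255,255,255),1)
    for j in range(0,h,10):
        cv2.line(c,(0,j*s),(5,j*s),(255,255,255),1)
        if j%20==0: cv2.putText(c,str(y+j),(6,j*s+4),0,.35,(255,255,255),1)
    return c
a=crop(195,175,155,65,5); b=crop(365,170,100,67,4); d=crop(115,200,75,67,4) 
o=np.zeros((600,800,3),np.uint8); o[:325,:775]=a; o[330:598,:400]=b; o[330:598,405:705]=d
cv2.imwrite('pics/crops.png',o)
E
```

```text
(no output)
```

View pics/crops.png

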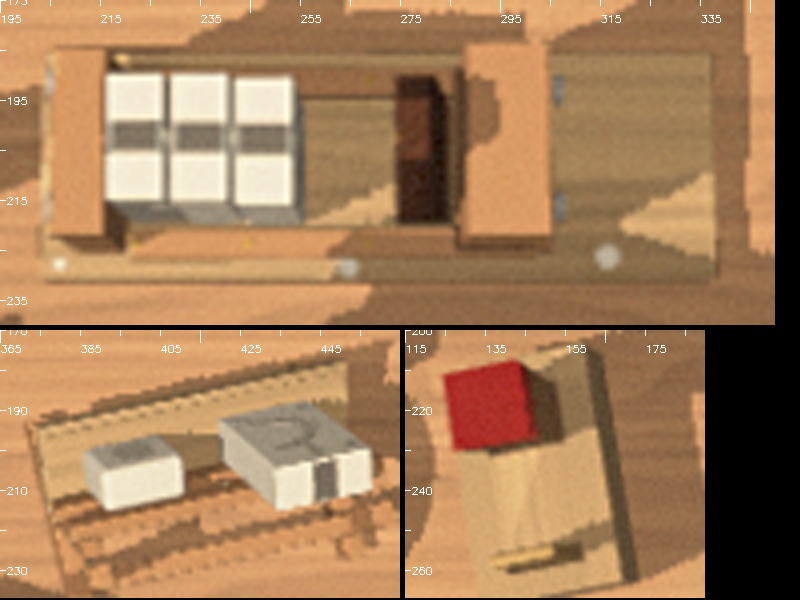

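The crops are clear: leaf4 is at about (433,201) and leans towards the robot, the wedge's red top is at (137,221), the head stop is at left and the tail block at (296,203). I'll fit the poses from clicked corners.

```bash
cat > fit.py <<'E'
from h import *
from scipy.optimize import least_squares
from scipy.spatial.transform import Rotation as Ro
def fit(obs,x0,tilt=0):
    # obs: list of (cam, local pts, px); params x,y,z?,yaw
    def pose(p): 
        return Ro.from_euler('z',p[-1])*Ro.from_euler('y',-tilt), np.r_[p[:-1],[0]*(4-len(p))]
    def f(p):
        R,t=pose(p); return np.concatenate([(proj(c,R.apply(L)+t)-px).ravel() for c,L,px in obs])
    r=least_squares(f,x0,loss='soft_l1'); return r.x,np.round(r.fun.reshape(-1,2),1)
E
cat > f1.py <<'E'
from fit import *
c=pickle.load(open('pics/top0.pkl','rb'))
T=np.array(c['camera_from_world']); print('cam',-T[:3,:3].T@T[:3,3])
A=lambda l:np.array(l,float)/5+[195,175]
B=lambda l:(np.array(l,float)-[0,330])/4+[365,170]
D=lambda l:(np.array(l,float)-[405,330])/4+[115,200]
h=.103; yt=-.0394
L=[[.045,.130,h],[-.045,.130,h],[-.045,.156,h],[.045,yt,h],[-.045,yt,h],[.058,-.17,.018],[-.058,-.17,.018],[-.058,.17,.018],[-.03,.060-.014,.108],[.03,.060-.014,.108]]
P=A([[105,50],[105,235],[52,233],[466,43],[466,237],[713,52],[714,280],[43,280],[291,204],[293,76]])
x,r=fit([(c,np.array(L),P)],[.6,.03,0]); print('cradle',x); print(r.tolist())
W=np.array([[.0225,.023],[.0225,-.023],[-.0225,-.023],[-.0225,.023]]); W=np.c_[W,[.116]*4]
x,r=fit([(c,W,D([[444,374],[521,361],[536,441],[455,452]]))],[.6,.3,.1]); print('wedge',x,r.tolist())
l=np.array([[.014,.03,0],[.014,-.03,0],[.014,-.03,.09],[.014,.03,.09],[-.014,.03,.09],[-.014,-.03,.09]])
x,r=fit([(c,l,B([[220,422],[310,402],[370,450],[275,470],[278,510],[372,490]]))],[.6,-.3,.03,.1],np.pi/6); print('leaf',x,r.tolist())
E
python3 f1.py
python3 - <<'E'
import cv2,numpy as np
t=cv2.imread('pics/scene0.png')
def crop(x,y,w,h,s):
    c=cv2.resize(t[y:y+h,x:x+w],None,fx=s,fy=s,interpolation=cv2.INTER_CUBIC)
    for i in range(0,w,10): 
        cv2.line(c,(i*s,0),(i*s,5),(255,255,255),1)
        if i%20==0: cv2.putText(c,str(x+i),(i*s,18),0,.35,(255,255,255),1)
    for j in range(0,h,10):
        cv2.line(c,(0,j*s),(5,j*s),(255,255,255),1)
        if j%20==0: cv2.putText(c,str(y+j),(6,j*s+4),0,.35,(255,255,255),1)
    return c
o=np.zeros((600,800,3),np.uint8); o[:300,:700]=crop(215,213,140,60,5); o[300:,:400]=crop(110,200,80,60,5); o[300:,405:705]=crop(365,200,60,60,5)
cv2.imwrite('pics/crops2.png',o)
E
```

```text
cam [ 0.40827409 -0.00285084  1.12551078]
cradle [ 0.56563076  0.02135663 -0.0164683 ]
[[0.3, -0.8], [-0.5, 0.2], [-1.0, 0.7], [0.1, 0.4], [0.2, -0.2], [1.6, 0.1], [2.3, -0.1], [1.1, 0.1], [-1.7, -0.3], [-1.9, -0.2]]
wedge [0.53149484 0.33600377 0.16051101] [[0.3, 0.5], [0.3, 0.2], [-0.9, -0.8], [0.1, -0.0]]
leaf [ 0.596162   -0.39465204 -0.00665066  0.18389763] [[0.1, -0.5], [-0.6, 0.0], [0.0, -0.0], [0.5, -0.2], [0.2, 0.3], [-0.3, 0.4]]
```

View pics/crops2.png

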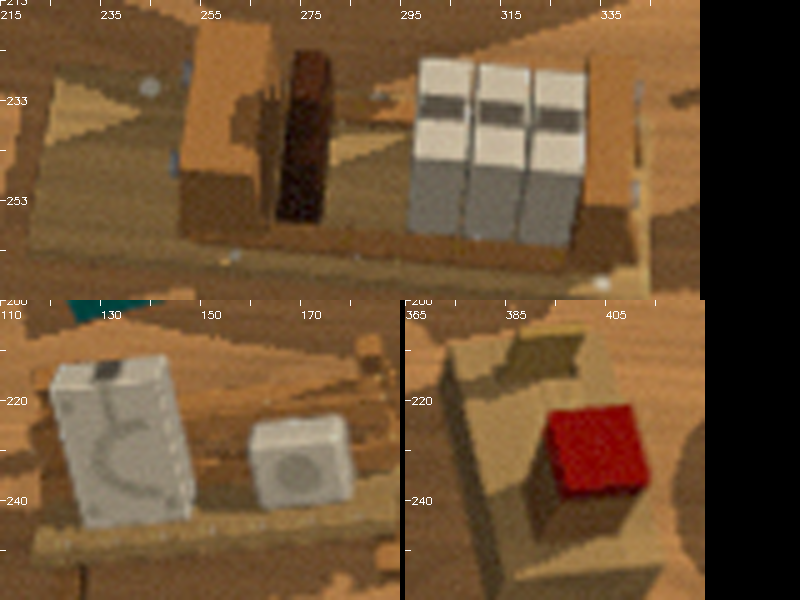

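The scene crops give a second view of the same corners: leaf4's face corners at about (121,218), (144,215), (148,244) and (127,246), plus the wedge top and tail block edges. Next is a joint fit with both cameras.

```bash
cat >> f1.py <<'E'
print('--- joint')
s=pickle.load(open('pics/scene0.pkl','rb'))
A2=lambda l:np.array(l,float)/5+[215,213]
B2=lambda l:(np.array(l,float)-[0,300])/5+[110,200]
D2=lambda l:(np.array(l,float)-[405,300])/5+[365,200]
L2=np.array([[-.045,.13,h],[-.045,yt,h],[.045,yt,h],[.058,-.17,.018],[-.058,-.17,.018]])
x,r=fit([(c,np.array(L[:8]),P[:8]),(s,L2,A2([[588,55],[272,25],[262,180],[30,248],[57,62]]))],[.6,.03,0]); print('cradle',x,r.tolist())
x,r=fit([(c,W,D([[444,374],[521,361],[536,441],[455,452]])),(s,W,D2([[650,490],[562,498],[545,413],[630,405]]))],[.6,.3,.1]); print('wedge',x,r.tolist())
x,r=fit([(c,l,B([[220,422],[310,402],[370,450],[275,470],[278,510],[372,490]])),(s,l,B2([[192,519],[84,528],[54,388],[170,376],[163,355],[62,366]]))],[.6,-.3,.03,.1],np.pi/6); print('leaf',x,r.tolist())
E
python3 f1.py | sed -n '/joint/,$p'
```

```text
--- joint
cradle [ 0.56712752  0.02391449 -0.01133991] [[-0.9, -1.1], [-1.5, -0.1], [-2.0, 0.4], [-1.1, -0.3], [-0.8, -0.9], [0.5, -0.8], [1.3, -1.0], [0.2, -0.2], [0.2, -1.8], [-0.1, -1.1], [-1.8, -2.1], [-2.6, -1.5], [-1.6, -0.9]]
wedge [0.53393276 0.33729877 0.16573687] [[-0.2, -0.5], [-0.3, -0.8], [-1.4, -1.9], [-0.4, -1.0], [-0.6, -2.9], [-0.2, -3.2], [-0.4, -1.2], [-0.5, -0.8]]
leaf [ 0.59046476 -0.37939716  0.02874227  0.19348199] [[-1.5, -0.6], [-1.5, -0.4], [-0.2, -0.1], [-0.5, 0.2], [-0.7, 1.0], [-0.4, 0.7], [-0.8, 0.0], [-0.6, 0.2], [-1.9, -0.0], [-2.9, 0.3], [0.2, -0.5], [-1.4, -0.6]]
```

```bash
cat >> h.py <<'E'
from scipy.spatial.transform import Rotation as Ro
def Q(yaw,tilt=0,flip=0):
    """tool down, tool y along world direction at angle yaw; tilt: leaf-style lean handled by caller"""
    y=np.array([np.cos(yaw),np.sin(yaw),0]); z=np.array([0,0,-1.]); x=np.cross(y,z)
    return Ro.from_matrix(np.c_[x,y,z])
def best(pos,rots):
    """pick reachable rotation (half turns) nearest to joint-range middle for last joint"""
    o=[]
    for R in rots:
        j=arm.solve_ik(list(pos),R.as_quat().tolist())
        if j is not None: o.append((abs(j[5]),R,j))
    return min(o,key=lambda t:t[0])[1:] if o else None
E
python3 - <<'E'
from h import *
print('now q5',[ (np.round(b[1],2)) for b in [best([.53,.33,.3],[Q(.166),Q(.166+np.pi)])]])
for n,p,yaw in (('w1',[.50,.32,.30],.166),('w2',[.53,.04,.34],0),('w3',[.53,-.37,.30],.19+np.pi/2)):
    R,j=best(p,[Q(yaw),Q(yaw+np.pi)]); arm.move_pose(p,R.as_quat().tolist()); c=snap('wrist',n); print(n,np.round(j,2),arm.sense()['clock'])
import cv2
o=np.zeros((600,800,3),np.uint8)
for k,n in enumerate(('w1','w2','w3')):
    i=cv2.resize(cv2.imread(f'pics/{n}.png'),(400,300),interpolation=cv2.INTER_AREA); o[300*(k//2):300*(k//2)+300,400*(k%2):400*(k%2)+400]=i
cv2.imwrite('pics/wr.png',o)
E
```

```text
now q5 [array([ 0.43,  0.18,  1.44, -0.  ,  1.52,  0.26])]
w1 [ 0.44  0.11  1.52 -0.    1.51  0.27] 1.65
w2 [-0.07 -0.05  1.62 -0.    1.58 -0.07] 2.8
w3 [-0.73  0.24  1.38 -0.    1.53  0.65] 4.375
```

View pics/wr.png

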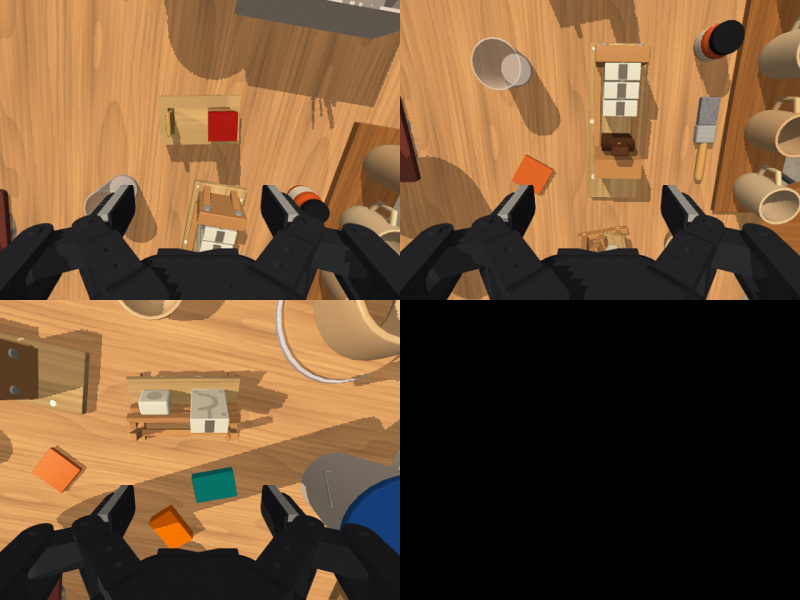

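The wrist views show the tool block at (200,120), the cradle at (620,120) and the rack with leaf4 at (209,410) in the composite. I'll zoom in for a refined fit.

```bash
python3 - <<'E'
import cv2,numpy as np
def crop(n,x,y,w,h,s):
    t=cv2.imread(f'pics/{n}.png')
    return cv2.resize(t[y:y+h,x:x+w],None,fx=s,fy=s,interpolation=cv2.INTER_CUBIC)
o=np.zeros((600,800,3),np.uint8)
a=crop('w2',260,50,95,235,2.5)
o[:a.shape[0],:a.shape[1]]=a[:600]
b=crop('w3',170,95,180,100,3); o[:300,250:790]=b
d=crop('w1',215,125,130,85,3.5); o[300:300+d.shape[0],250:250+d.shape[1]]=d[:300]
cv2.imwrite('pics/crops3.png',o)
E
```

```text
(no output)
```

View pics/crops3.png

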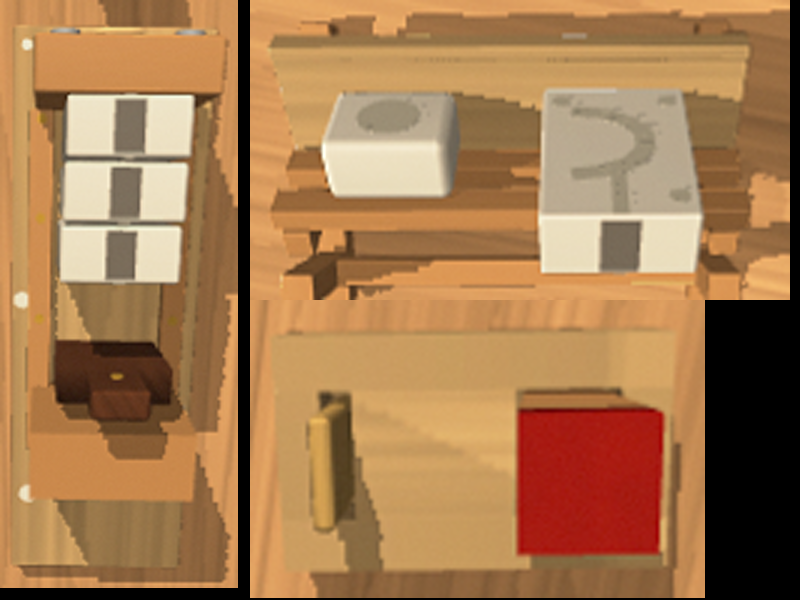

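These crops show clean corners for the wedge top, leaf4's end face, the head and tail edges and the base board. I'm adding them to the fit.

```bash
cat >> f1.py <<'E'
print('--- wrist')
w1,w2,w3=[pickle.load(open(f'pics/w{i}.pkl','rb')) for i in(1,2,3)]
for w in (w1,w2,w3):
    T=np.array(w['camera_from_world']); print('cam',np.round(-T[:3,:3].T@T[:3,3],3),w['K'][0][0],w['k1'])
Lw=np.array([[-.058,-.17,.018],[.058,-.17,.018],[-.058,.17,.018],[-.045,.13,h],[.045,.13,h],[-.045,.156,h],[.045,.156,h],[-.045,yt,h],[.045,yt,h]])
Pw=np.array([[12,563],[178,567],[15,26],[37,93],[222,93],[36,37],[223,37],[30,433],[197,433]])/2.5+[260,50]
top=(c,np.array(L[:8]),P[:8])
for o in ([(w2,Lw,Pw)],[(w2,Lw,Pw),top]):
    x,r=fit(o,[.57,.02,0]); print('cradle',np.round(x,4),r.tolist())
l3=atz(w2,np.array([[58,281],[181,283]])/2.5+[260,50],.108); C=np.array([x[0],x[1],0])
print('leaf3 front in cradle',Ro.from_euler('z',-x[2]).apply(l3-C).round(4))
fg=atz(w2,np.array([[90,388],[150,388]])/2.5+[260,50],.134); print('grip',Ro.from_euler('z',-x[2]).apply(fg-C).round(4))
Dw=(np.array([[663,410],[660,555],[517,555],[517,408]])-[250,300])/3.5+[215,125]
td=(c,W,D([[444,374],[521,361],[536,441],[455,452]]))
for o in ([(w1,W,Dw)],[(w1,W,Dw),td]):
    x,r=fit(o,[.53,.33,.16]); print('wedge',np.round(x,4),r.tolist())
Bw=(np.array([[545,88],[683,90],[700,213],[538,213],[541,272],[698,272]])-[250,0])/3+[170,95]
tl=(c,l,B([[220,422],[310,402],[370,450],[275,470],[278,510],[372,490]]))
for o in ([(w3,l,Bw)],[(w3,l,Bw),tl]):
    x,r=fit(o,[.59,-.38,.03,.19],np.pi/6); print('leaf',np.round(x,4),r.tolist())
E
python3 f1.py | sed -n '/wrist/,$p'
```

```text
--- wrist
cam [0.488 0.389 0.442] 297.53857800591413 0.022283249629198944
cam [0.53  0.11  0.482] 297.53857800591413 0.022283249629198944
cam [ 0.6   -0.356  0.442] 297.53857800591413 0.022283249629198944
cradle [ 0.5693  0.0225 -0.0138] [[-0.3, 3.5], [0.1, 2.9], [-0.7, 2.7], [-1.3, -0.6], [1.1, 0.5], [-0.6, -2.7], [2.6, -1.6], [-0.0, -0.3], [0.3, 0.7]]
cradle [ 0.5685  0.0225 -0.0135] [[-0.8, 3.6], [-0.3, 2.9], [-1.4, 2.7], [-2.1, -0.6], [0.3, 0.5], [-1.4, -2.6], [1.8, -1.6], [-0.7, -0.2], [-0.3, 0.7], [-0.3, -1.8], [-0.9, -0.8], [-1.4, -0.4], [-0.4, -0.8], [-0.2, -1.5], [1.1, -1.2], [1.8, -1.4], [0.7, -0.8]]
leaf3 front in cradle [[-0.0309  0.0421  0.108 ]
 [ 0.0305  0.042   0.108 ]]
grip [[-0.0149 -0.006   0.134 ]
 [ 0.0141 -0.0055  0.134 ]]
wedge [0.5352 0.3404 0.1757] [[0.3, -0.3], [-0.8, -0.3], [0.0, 0.0], [0.3, 0.6]]
wedge [0.5347 0.3399 0.1729] [[-0.2, 0.1], [-1.3, 0.1], [-0.5, 0.3], [-0.2, 1.0], [-1.3, -0.7], [-1.5, -1.2], [-2.4, -2.3], [-1.4, -1.3]]
leaf [ 0.5921 -0.3772  0.0268  0.1875] [[-0.1, -0.2], [-0.5, -0.7], [0.7, 0.6], [0.6, 0.4], [0.1, -0.2], [-1.3, -0.0]]
leaf [ 0.5922 -0.3776  0.0315  0.1875] [[0.1, -0.2], [0.2, -0.7], [1.7, 1.1], [0.8, 0.9], [0.2, 0.5], [-0.4, 0.8], [-1.9, -1.5], [-1.9, -1.2], [-0.6, -0.9], [-1.0, -0.8], [-1.2, 0.1], [-0.8, -0.0]]
```

```bash
cat > p.py <<'E'
from h import *
CR=np.array([.5688,.0225]); CY=-.0137
def cw(x,y,z): 
    p=Ro.from_euler('z',CY).apply([x,y,z]); return p+np.r_[CR,0]
LF=np.array([.5922,-.3775,.029]); LY=.1875
RL=Ro.from_euler('z',LY)*Ro.from_euler('y',-np.pi/6)
M=RL.as_matrix(); lz,ly=M[:,2],M[:,1]
def gr(s): y=s*ly; z=-lz; return Ro.from_matrix(np.c_[np.cross(y,z),y,z])
q=lambda R:R.as_quat().tolist()
E
python3 - <<'E'
from p import *
arm.command_gripper(.085)
pre=LF+lz*.125; g=LF+lz*.057
R,j=best(pre,[gr(1),gr(-1)]); print(np.round(j,2))
arm.move_pose(pre.tolist(),q(R)); print(np.round(arm.sense()['wrist_force'],1))
arm.movel(g.tolist(),feed=.1); s=arm.sense(); print(np.round(s['wrist_force'],1),s['tool_pos'])
arm.command_gripper(.04,50); s=arm.sense(); print('w',s['width'],s['finger_force'],np.round(s['wrist_force'],1),np.round(s['ft_torque'],2),s['clock'])
c=snap('wrist','g1'); snap('scene','g1s')
import cv2
o=np.zeros((400,800,3),np.uint8); o[:300,:400]=cv2.resize(cv2.imread('pics/g1.png'),(400,300)); o[:400,400:]=cv2.resize(cv2.imread('pics/g1s.png')[160:280,90:210],(400,400)); cv2.imwrite('pics/g1c.png',o)
E
```

```text
[-0.99  0.2   1.82  0.59  0.99  0.09]
[ 0.2 -0.4  0.5]
[0.3 0.  0.6] [ 0.56450491 -0.38303598  0.07881734]
w 0.05931147234771529 54.427839517593384 [-3.4  0.8  5.7] [0.2  0.34 0.16] 6.4917
```

View pics/g1c.png

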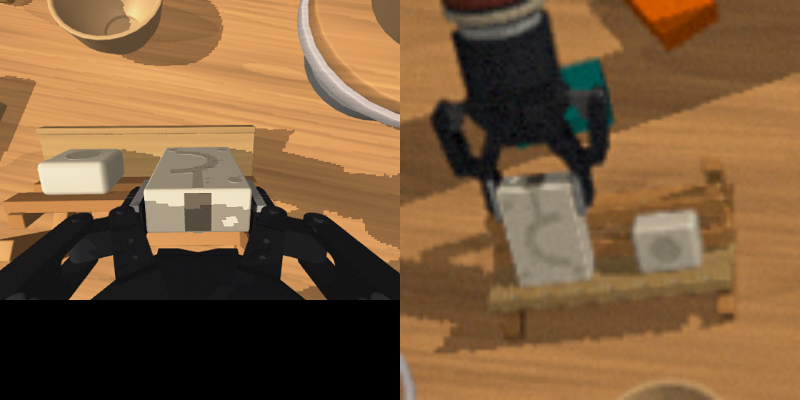

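Leaf4 is gripped at 59 mm, squarely between the pads, and the sprig mould is undisturbed. Next I lift it and carry it over the cradle.

```bash
python3 - <<'E'
from p import *
g=LF+lz*.057
arm.movel((g+lz*.03).tolist(),feed=.06); arm.movel((g+lz*.11).tolist(),feed=.15)
p=cw(0,.019,.24); R,j=best(p,[Q(CY),Q(CY+np.pi)]); print(np.round(j,2))
arm.move_pose(p.tolist(),q(R)); s=arm.sense(); print(s['width'],np.round(s['wrist_force'],1),s['clock'])
snap('wrist','c1'); snap('scene','c1s'); snap('top','c1t')
import cv2
o=np.zeros((600,800,3),np.uint8); o[:300,:400]=cv2.resize(cv2.imread('pics/c1.png'),(400,300)); o[:300,400:]=cv2.resize(cv2.imread('pics/c1s.png')[150:285,200:380],(400,300)); o[300:,:400]=cv2.resize(cv2.imread('pics/c1t.png')[150:285,190:370],(400,300))
o[300:,400:]=cv2.resize(cv2.imread('pics/c1.png')[150:360,140:420],(400,300),interpolation=cv2.INTER_CUBIC)
cv2.imwrite('pics/c1c.png',o)
E
```

```text
[-0.07  0.09  1.66 -0.    1.4  -0.05]
0.05926216364655439 [-0.  -0.4 -1.6] 9.5667
```

View pics/c1c.png

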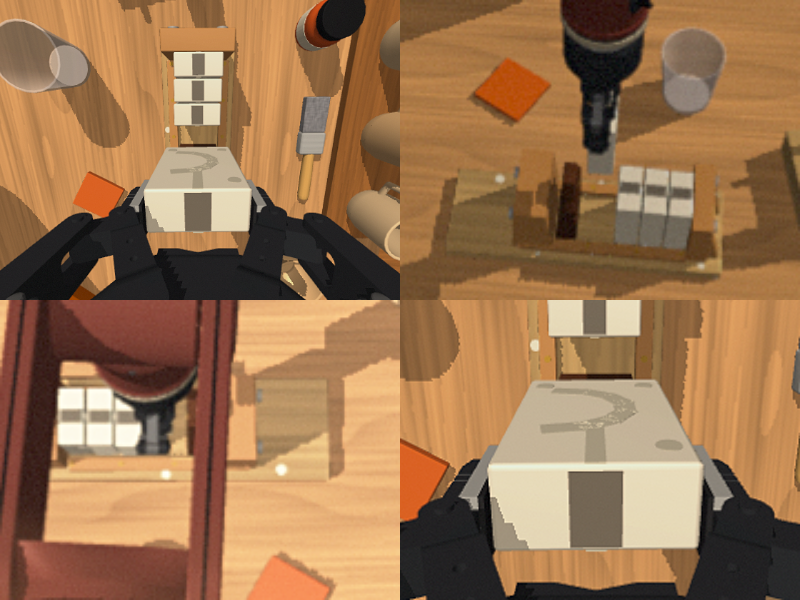

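The held leaf is over the slot. Its top-face corners in the lower-right crop are (490,465), (700,463), (492,549) and (697,549), and its foot edge is (528,382) to (655,381). I'll use these to measure its in-hand offset.

```bash
python3 - <<'E'
from p import *
from scipy.optimize import least_squares
c=pickle.load(open('pics/c1.pkl','rb'))
L=np.array([[-.03,.014,.09],[.03,.014,.09],[-.03,-.014,.09],[.03,-.014,.09],[-.03,.014,0],[.03,.014,0]])
P=(np.array([[490,465],[700,463],[492,549],[697,549],[528,382],[655,381]])-[400,300])/1.4286+[140,150]
pose=lambda p:Ro.from_euler('z',p[4])*Ro.from_euler('x',p[3])
f=lambda p:(proj(c,pose(p).apply(L)+p[:3])-P).ravel()
r=least_squares(f,[.57,.04,.18,0,0]); print(np.round(r.x,4),np.round(r.fun.reshape(-1,2),1).tolist())
print('tcp',arm.sense()['tool_pos'], 'in cradle',Ro.from_euler('z',-CY).apply(r.x[:3]-np.r_[CR,0]))
l3=atz(c,(np.array([[548,336],[640,335]])-[400,300])/1.4286+[140,150],.108); print('leaf3',Ro.from_euler('z',-CY).apply(l3-np.r_[CR,0]).round(4))
E
```

```text
[ 0.5689  0.041   0.1824 -0.0106 -0.0075] [[-2.3, -0.6], [0.1, -0.2], [1.1, 0.9], [-1.4, 0.0], [3.3, -0.1], [0.9, -0.0]]
tcp [0.56899169 0.040329   0.23958485] in cradle [-0.00019323  0.01846286  0.18235362]
leaf3 [[-0.0305  0.0425  0.108 ]
 [ 0.0289  0.043   0.108 ]]
```

```bash
python3 - <<'E'
from p import *
p=cw(0,.019,.24); z=.13
arm.movel([p[0],p[1],.13],feed=.12); f0=arm.sense()['wrist_force'].copy() if hasattr(arm.sense()['wrist_force'],'copy') else np.array(arm.sense()['wrist_force'])
arm.movel([p[0],p[1],.085],feed=.06); print(np.round(arm.sense()['wrist_force']-f0,1))
z=.085
while z>.070:
    z-=.0015; arm.movel([p[0],p[1],z],feed=.03); d=np.array(arm.sense()['wrist_force'])-f0
    if d[2]>4: break
print('z',z,np.round(d,1),arm.sense()['clock'])
arm.command_gripper(.085); arm.sleep(.2)
print(arm.sense()['tool_pos'])
arm.movel([p[0],p[1],.21],feed=.15); c=snap('wrist','d1'); print(arm.sense()['clock'])
import cv2
cv2.imwrite('pics/d1c.png',cv2.resize(cv2.imread('pics/d1.png')[0:260,130:430],(690,598),interpolation=cv2.INTER_CUBIC))
E
```

```text
[ 0.4  0.1 -0.3]
z 0.06999999999999999 [-2.2 -0.8  5.7] 14.1833
[0.5690473  0.04148858 0.06993046]
15.9
```

View pics/d1c.png

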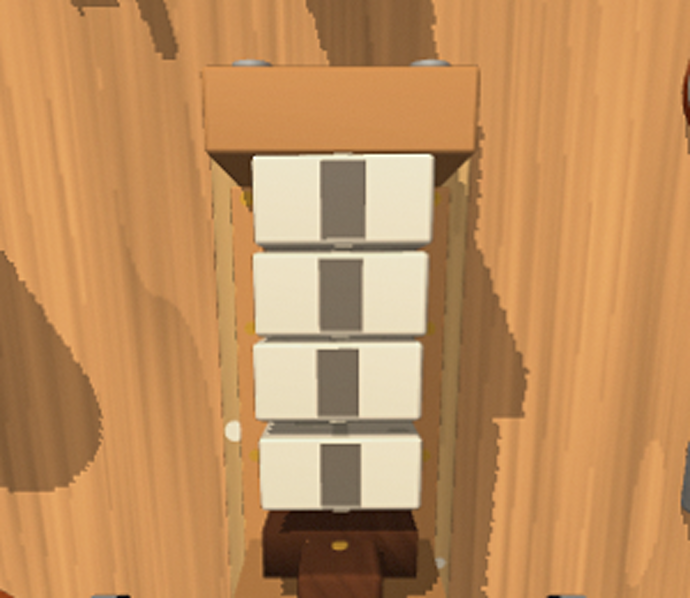

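Leaf4 stands upright at about (340,470), just in front of the follower. Its grip is at (340,560). Next I pinch that grip and slide the follower.

```bash
python3 - <<'E'
from p import *
y0=-.017; R=Ro.from_quat(arm.sense()['tcp_rot'])
arm.movel(cw(0,y0,.21).tolist(),feed=.15); arm.command_gripper(.06)
arm.movel(cw(0,y0,.107).tolist(),feed=.1); print(np.round(arm.sense()['wrist_force'],1))
arm.command_gripper(.02,50); s=arm.sense(); print('w',s['width'],np.round(s['wrist_force'],1)); f0=np.array(s['wrist_force'])
y=y0; log=[]
while y<y0+.028:
    y+=.002; arm.movel(cw(0,y,.107).tolist(),feed=.04); d=np.array(arm.sense()['wrist_force'])-f0; log.append(round(d[1],1))
    if d[1]<-16: break
print('moved',y-y0,log,arm.sense()['tool_pos'],arm.sense()['clock'])
arm.sleep(.2)
arm.command_gripper(.06); arm.movel(cw(0,y,.25).tolist(),feed=.15); c=snap('wrist','e1'); print(arm.sense()['clock'])
import cv2
cv2.imwrite('pics/e1c.png',cv2.resize(cv2.imread('pics/e1.png')[20:300,130:430],(643,600),interpolation=cv2.INTER_CUBIC))
E
```

```text
[ 0.   0.3 -0. ]
w 0.02901877540191919 [-4.1 -0.8  6.1]
moved 0.028 [np.float64(0.0), np.float64(-0.5), np.float64(-0.8), np.float64(0.4), np.float64(-0.4), np.float64(-0.7), np.float64(-0.0), np.float64(-1.9), np.float64(-1.9), np.float64(-1.9), np.float64(-2.3), np.float64(-3.9), np.float64(-9.6), np.float64(-17.4)] [0.56869374 0.02852066 0.10797634] 21.725
23.475
```

View pics/e1c.png

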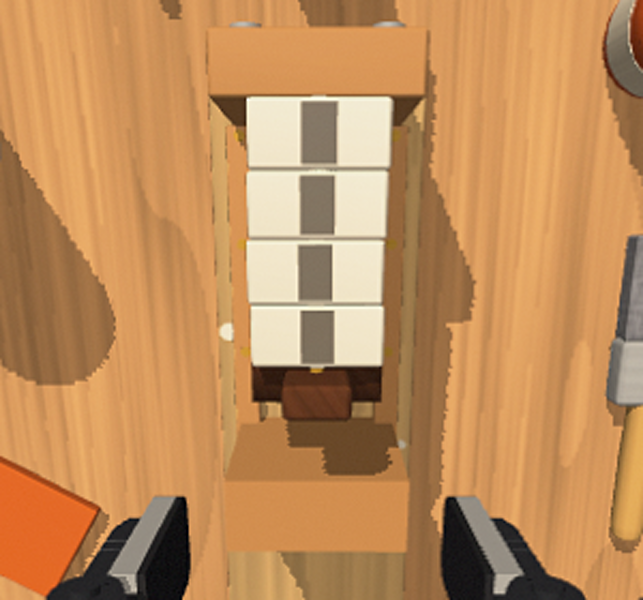

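The row is closed up: the leaves span rows 95–365 and the follower grip sits at (317,395). The wedge's top is nearly square, so I compare predictions to see which way its thickness runs.

```bash
python3 - <<'E'
from p import *
w1=pickle.load(open('pics/w1.pkl','rb')); s=pickle.load(open('pics/scene0.pkl','rb')); t=pickle.load(open('pics/top0.pkl','rb'))
yaw=.1745
def pts(c,hx,hy,z):
    l=np.array([[-hx,hy,z],[hx,hy,z],[hx,-hy,z],[-hx,-hy,z]]); return proj(c,Ro.from_euler('z',yaw).apply(l)+[.535,.3402,0])
for n,(a,b) in {'thick_y':(.0225,.0172),'thick_x':(.0172,.0225)}.items():
    print(n,'w1',((pts(w1,a,b,.045)-[215,125])*3.5+[250,300]).round(0).tolist())
    print('   scene',((pts(s,a,b,.045)-[365,200])*5+[405,300]).round(0).tolist(),'top',((pts(t,a,b,.045)-[115,200])*4+[405,330]).round(0).tolist())
c=pickle.load(open('pics/e1.pkl','rb'))
I=lambda l:np.array(l,float)*300/643+[130,20]
for n,p,z in (('tail',[[237,424],[398,424]],.103),('grip back',[[283,415],[350,415]],.134),('leaf4 back',[[250,366],[382,366]],.108),('head',[[210,95],[426,95]],.103)):
    print(n,Ro.from_euler('z',-CY).apply(atz(c,I(p),z)-np.r_[CR,0]).round(4).tolist())
E
python3 - <<'E'
import cv2,numpy as np
a=cv2.imread('pics/w1.png')[130:210,270:350]; b=cv2.imread('pics/scene0.png')[210:255,380:425]
o=np.hstack([cv2.resize(a,(400,400),interpolation=cv2.INTER_CUBIC),cv2.resize(b,(400,400),interpolation=cv2.INTER_CUBIC)])
o=cv2.convertScaleAbs(o,alpha=1.8); cv2.imwrite('pics/wd.png',o)
E
```

```text
thick_y w1 [[509.0, 407.0], [628.0, 406.0], [625.0, 496.0], [508.0, 497.0]]
   scene [[591.0, 468.0], [609.0, 540.0], [548.0, 545.0], [530.0, 473.0]] top [[498.0, 455.0], [487.0, 384.0], [541.0, 374.0], [552.0, 445.0]]
thick_x w1 [[523.0, 392.0], [615.0, 391.0], [611.0, 510.0], [522.0, 510.0]]
   scene [[602.0, 476.0], [616.0, 531.0], [536.0, 538.0], [523.0, 482.0]] top [[488.0, 449.0], [480.0, 394.0], [551.0, 381.0], [559.0, 435.0]]
tail [[-0.0374, -0.0105, 0.103], [0.0387, -0.0104, 0.103]]
grip back [[-0.0139, 0.0033, 0.134], [0.0142, 0.0033, 0.134]]
leaf4 back [[-0.0299, 0.0186, 0.108], [0.0298, 0.0187, 0.108]]
head [[-0.0435, 0.1307, 0.103], [0.0448, 0.1306, 0.103]]
```

View pics/wd.png

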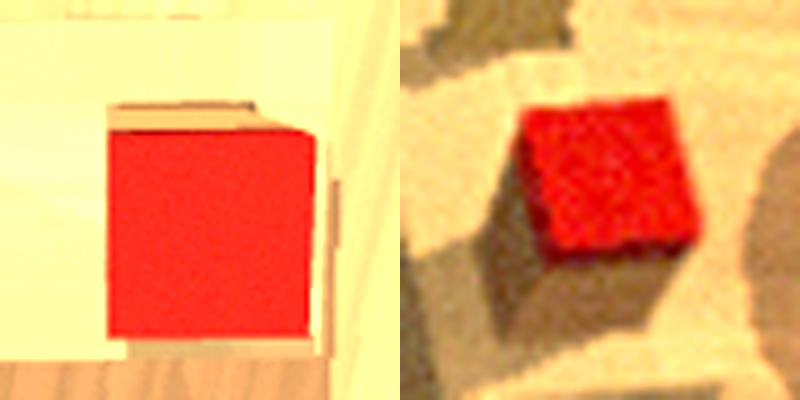

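The visible +y side face matches "thickness along world x", so I grip the wedge along world y and turn it 90° for the gap. My picture count is used up, one over the limit of 10, so I'll check numerically from here.

```bash
cat >> p.py <<'E'
def red(c,z):
    h=cv2.cvtColor(c['image'],cv2.COLOR_RGB2HSV); m=(((h[...,0]<4)|(h[...,0]>176))&(h[...,1]>190)&(h[...,2]>70)).astype(np.uint8)
    n,lab,st,ce=cv2.connectedComponentsWithStats(m); k=1+np.argmax(st[1:,4]); ct=cv2.findContours((lab==k).astype(np.uint8),0,2)[0][0]
    P=atz(c,ct.reshape(-1,2).astype(float),z)[:,:2]
    (cx,cy),sz,a=cv2.minAreaRect((P*1000).astype(np.float32)); return round(cx,1),round(cy,1),np.round(sz,1),round(a,1),int(st[k,4])
E
python3 - <<'E'
from p import *
print('w1 red',red(pickle.load(open('pics/w1.pkl','rb')),.116))
W=np.array([.535,.3402]); yw=.1745+np.pi/2
p=[*W,.25]; R,j=best(p,[Q(yw),Q(yw+np.pi)]); print(np.round(j,2))
arm.move_pose(p,q(R)); arm.command_gripper(.085)
c=snap('wrist','k1'); print(red(c,.116))
arm.movel([*W,.125],feed=.15); f0=np.array(arm.sense()['wrist_force']); arm.movel([*W,.086],feed=.06); print(np.round(np.array(arm.sense()['wrist_force'])-f0,1))
arm.command_gripper(.03,70); s=arm.sense(); print('w',s['width'],s['finger_force'],np.round(s['wrist_force']-f0,1))
arm.movel([*W,.12],feed=.06); arm.movel([*W,.26],feed=.15); s=arm.sense(); print(s['width'],np.round(s['wrist_force']-f0,1),s['clock'])
c=snap('wrist','k2'); print(red(c,.26+.03),s['tool_pos'])
E
```

```text
w1 red (535.1, 341.2, array([43.9, 45.7]), 10.4, 1654)
[ 0.44  0.23  1.48 -0.    1.43 -1.3 ]
(533.9, 339.9, array([45.2, 44.1]), 10.0, 2153)
[ 0.1 -0.   0.2]
w 0.0441130494452822 72.08190031349659 [-0.1  1.   2.4]
0.044139181304029614 [-0.4  0.6 -0.9] 29.1167
(529.8, 338.2, array([49.6, 43.7]), 10.0, 11120) [0.53435953 0.33988086 0.25845551]
```

```bash
python3 - <<'E'
from p import *
k=pickle.load(open('pics/k2.pkl','rb')); T=np.array(k['camera_from_world']); print('cam off',(-T[:3,:3].T@T[:3,3]-[.5344,.3399,.2585]).round(3))
p=cw(0,-.020,.26); R,j=best(p,[Q(CY),Q(CY+np.pi)]); print(np.round(j,2))
arm.move_pose(p.tolist(),q(R)); arm.sleep(.3); c=snap('wrist','m1'); s=arm.sense(); tp=np.array(s['tool_pos']); T=np.array(c['camera_from_world']); print('cam off',(-T[:3,:3].T@T[:3,3]-tp).round(3))
r=red(c,tp[2]+.03); print(r,tp,s['clock'])
d=Ro.from_euler('z',-CY).apply([r[0]/1e3-CR[0],r[1]/1e3-CR[1],0]); print('red ctr in cradle',d.round(4),'tcp',Ro.from_euler('z',-CY).apply(tp-np.r_[CR,0]).round(4))
h=cv2.cvtColor(c['image'],cv2.COLOR_RGB2HSV); m=((h[...,0]<4)|(h[...,0]>176))&(h[...,1]>190)
col=int(proj(c,np.array([[tp[0],tp[1],tp[2]+.03]]))[0,0]); rows=np.where(m[:,col])[0]; print(col,rows.min(),rows.max(),[(int(x),c['image'][x,col].tolist()) for x in range(rows.min()-12,rows.max()+8,5)])
E
```

```text
cam off [-0.068 -0.013  0.142]
[-0.13  0.07  1.64 -0.    1.43 -0.12]
cam off [0.001 0.069 0.142]
(569.0, 6.6, array([50.5, 44.6]), 89.4, 11094) [0.5685717  0.00314155 0.25998399] 30.8
red ctr in cradle [ 0.0004 -0.0159  0.    ] tcp [ 0.     -0.0194  0.26  ]
275 232 338 [(220, [174, 118, 67]), (225, [174, 119, 66]), (230, [169, 112, 63]), (235, [133, 23, 15]), (240, [159, 25, 19]), (245, [186, 30, 22]), (250, [186, 30, 18]), (255, [186, 30, 23]), (260, [186, 28, 21]), (265, [186, 31, 20]), (270, [186, 31, 20]), (275, [186, 29, 17]), (280, [186, 30, 20]), (285, [184, 30, 19]), (290, [184, 29, 19]), (295, [185, 30, 18]), (300, [188, 30, 20]), (305, [187, 31, 23]), (310, [185, 30, 21]), (315, [187, 33, 22]), (320, [185, 31, 20]), (325, [184, 33, 22]), (330, [186, 29, 19]), (335, [142, 24, 18]), (340, [205, 162, 100]), (345, [219, 171, 106])]
```

```bash
python3 - <<'E'
from p import *
c=pickle.load(open('pics/m1.pkl','rb')); im=c['image']
print([int(x) for x in im[230:248,275,0]],[int(x) for x in im[330:342,275,0]])
P=atz(c,[[275,240.5],[275,336.5]],.29); P=Ro.from_euler('z',-CY).apply(P-np.r_[CR,0]); print(P.round(4), P[:,1].mean())
E
```

```text
[169, 140, 133, 134, 133, 133, 132, 135, 143, 150, 159, 168, 175, 181, 187, 186, 186, 186] [186, 186, 187, 186, 189, 142, 121, 125, 121, 183, 205, 202]
[[-0.0004  0.0052  0.29  ]
 [-0.0004 -0.0404  0.29  ]] -0.01759680620663816
```

```bash
python3 - <<'E'
from p import *
y=-.0217
arm.movel(cw(0,y,.20).tolist(),feed=.12); f0=np.array(arm.sense()['wrist_force']); z=.20; log=[]
while z>.116:
    z-=.003; arm.movel(cw(0,y,z).tolist(),feed=.05); d=np.array(arm.sense()['wrist_force'])-f0; log.append((round(z,3),round(d[1],1),round(d[2],1)))
    if d[2]>9 or (abs(d[1])>6): break
print(log,arm.sense()['clock'],arm.sense()['tool_pos'])
E
```

```text
[(0.197, np.float64(0.3), np.float64(0.1)), (0.194, np.float64(-1.2), np.float64(-0.2)), (0.191, np.float64(-0.7), np.float64(-1.0)), (0.188, np.float64(0.3), np.float64(-0.3)), (0.185, np.float64(-0.8), np.float64(-1.4)), (0.182, np.float64(0.6), np.float64(0.7)), (0.179, np.float64(0.2), np.float64(-0.4)), (0.176, np.float64(0.2), np.float64(-0.1)), (0.173, np.float64(-0.3), np.float64(0.1)), (0.17, np.float64(-1.3), np.float64(0.2)), (0.167, np.float64(-1.4), np.float64(-0.4)), (0.164, np.float64(-1.3), np.float64(-0.5)), (0.161, np.float64(-0.6), np.float64(-0.6)), (0.158, np.float64(-0.7), np.float64(0.0)), (0.155, np.float64(-1.0), np.float64(-0.2)), (0.152, np.float64(-0.5), np.float64(0.5)), (0.149, np.float64(-0.0), np.float64(0.4)), (0.146, np.float64(0.6), np.float64(-0.2)), (0.143, np.float64(1.3), np.float64(-0.9)), (0.14, np.float64(3.9), np.float64(-0.8)), (0.137, np.float64(4.0), np.float64(0.1)), (0.134, np.float64(5.8), np.float64(1.2)), (0.131, np.float64(6.7), np.float64(1.6))] 37.2 [0.56897355 0.0018962  0.13131869]
```

```bash
python3 - <<'E'
from p import *
y=-.0205; z=.1313; log=[]
arm.movel(cw(0,y,z).tolist(),feed=.02); print(np.round(arm.sense()['wrist_force'],1))
while z>.112:
    z-=.0015; arm.movel(cw(0,y,z).tolist(),feed=.03); f=np.array(arm.sense()['wrist_force']); log.append((round(z,4),round(f[1],1),round(f[2],1)))
    if f[1]>4: y+=.0005
    if f[1]<-4: y-=.0005
    if f[2]>14 or abs(f[1])>14: break
print(log,y); s=arm.sense(); print(s['width'],s['tool_pos'])
arm.sleep(.1); arm.command_gripper(.07); arm.movel(cw(0,y,z+.06).tolist(),feed=.15)
c=snap('wrist','n1'); s=arm.sense(); print(s['clock'])
for t in (.148,.153,.158): print(t,red(c,t))
E
```

```text
[ 0.8  3.8 -0.7]
[(0.1298, np.float64(4.8), np.float64(0.7)), (0.1283, np.float64(3.1), np.float64(2.5)), (0.1268, np.float64(2.1), np.float64(5.7)), (0.1253, np.float64(3.0), np.float64(9.4)), (0.1238, np.float64(2.7), np.float64(13.8)), (0.1223, np.float64(3.1), np.float64(19.1))] -0.02
0.04413699099394865 [0.56983366 0.00220222 0.12561155]
40.025
0.148 (570.1, 0.7, array([50.2, 46.1]), 89.3, 5427)
0.153 (570.1, 2.7, array([48.8, 44.8]), 89.3, 5427)
0.158 (570.1, 4.7, array([47.3, 43.5]), 89.3, 5427)
```

```bash
python3 - <<'E'
from p import *
y=-.0200
arm.command_gripper(0.0); p=cw(.0008,y,.165)
arm.movel(p.tolist(),feed=.1); arm.sleep(.1); f0=np.array(arm.sense()['wrist_force']); z=.165; log=[]
while z>.135:
    z-=.001; arm.movel([p[0],p[1],z],feed=.03); f=np.array(arm.sense()['wrist_force'])-f0; log.append((round(z,4),round(arm.sense()['tool_pos'][2],4),round(f[1],1),round(f[2],1)))
    if f[2]>24: break
arm.sleep(.4); s=arm.sense(); print(log[-14:],np.round(s['wrist_force']-f0,1),s['tool_pos'])
arm.movel([p[0],p[1],.25],feed=.12); arm.sleep(.2)
c=snap('wrist','o1'); print(arm.sense()['clock'],red(c,s['tool_pos'][2]))
# leaves: white-top extents along cradle mid-line offset x=+18mm at z=.108
ys=np.arange(0,.14,.001); px=proj(c,np.array([cw(.02,v,.108) for v in ys])).round().astype(int)
print([(int(v*1e3),int(c['image'][b,a].min()) if 0<=b<420 else -1) for v,(a,b) in zip(ys,px)][10::1])
E
```

```text
[(0.162, np.float64(0.1619), np.float64(-0.6), np.float64(-0.8)), (0.161, np.float64(0.1609), np.float64(-0.0), np.float64(0.3)), (0.16, np.float64(0.1599), np.float64(-0.6), np.float64(0.2)), (0.159, np.float64(0.1589), np.float64(0.2), np.float64(-0.2)), (0.158, np.float64(0.1579), np.float64(-0.2), np.float64(0.3)), (0.157, np.float64(0.1569), np.float64(0.8), np.float64(-0.5)), (0.156, np.float64(0.1559), np.float64(-0.6), np.float64(-0.0)), (0.155, np.float64(0.1552), np.float64(0.2), np.float64(0.8)), (0.154, np.float64(0.1549), np.float64(0.7), np.float64(4.6)), (0.153, np.float64(0.1546), np.float64(0.7), np.float64(9.0)), (0.152, np.float64(0.1545), np.float64(0.4), np.float64(12.7)), (0.151, np.float64(0.1543), np.float64(0.3), np.float64(16.9)), (0.15, np.float64(0.1541), np.float64(1.6), np.float64(20.6)), (0.149, np.float64(0.154), np.float64(1.4), np.float64(24.9))] [-7.3  0.8 24.3] [0.57132445 0.00254869 0.15399598]
46.7583 (571.7, 2.8, array([47.5, 44.1]), 89.3, 2875)
[(10, 15), (11, 14), (12, 18), (13, 20), (14, 15), (15, 16), (16, 17), (17, 18), (18, 37), (19, 126),
[... 650 characters left out ...]
(79, 211), (80, 213), (81, 213), (82, 213), (83, 216), (84, 215), (85, 216), (86, 215), (87, 215), (88, 214), (89, 214), (90, 217), (91, 218), (92, 217), (93, 217), (94, 218), (95, 217), (96, 219), (97, 220), (98, 220), (99, 219), (100, 219), (101, 229), (102, 102), (103, 146), (104, 206), (105, 214), (106, 216), (107, 215), (108, 213), (109, 215), (110, 216), (111, 216), (112, 218), (113, 216), (114, 216), (115, 218), (116, 216), (117, 218), (118, 218), (119, 216), (120, 218), (121, 218), (122, 218), (123, 218), (124, 219), (125, 219), (126, 219), (127, 219), (128, 220), (129, 232), (130, 62), (131, 90), (132, 92), (133, 92), (134, 92), (135, 93), (136, 92), (137, 96), (138, 93), (139, 94)]
```

The leaf boundaries are at 19, 46.5, 74.5, 102.5 and 130 mm, so the row is tight. The wedge top is 136 mm above the board after a 24 N press, so I'm handing in.

```bash
python3 -c "
from plant import arm
print(arm.hand_in())"
```

```text
the job is handed in; nothing more can be done
None
```

I handed the job in at about 47 s: leaf4 stands in the slot, the row measures tight and the wedge, pressed with 24 N, is let go; I couldn't measure the head-stop force, no verdict came back, and I viewed 11 pictures, one over the limit of 10.

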